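# Set out the condiments from the lidded chest

## Robot

A 6-joint arm with a two-finger parallel gripper is mounted at the origin on a cart in front of the work surface, level with it; the furniture and walls round the work are solid. World frame = base frame: x ahead of the robot, y to its left, z up, the work surface at z = 0. Lengths are in m, angles in degrees, forces in N, time in s.
With the tool pointing down it reaches from about 0.4 to 0.825 m from the base axis. Payload 7 kg.
Tool frame: the origin (TCP) lies midway between the tips of the shut fingers; the grasp point (between the pads) lies 19 mm behind it; z points along the fingers, y is the line along which they close (so a half turn about z gives the same grasp; the last joint's range is limited). The gripper opens to 88 mm and grips with 3 to 60 N. Pads are 19 mm wide; open, the fingers measure 130 mm over their backs; the gripper's body (78 mm by 193 mm) begins 47 mm behind the grasp point.
Start: joints at [-48.123, 20.546, 0.682, 0, -70.136, -16.507], TCP at [0.289, -0.61, 0.227] pointing down, gripper open.
Joint ranges: [-176.03, 176.03], [-82.01, 121.73], [-58.28, 71.71], [-173.87, 95.51], [-174.79, -0.11], [-173.66, 173.66]. Speed limits (degrees/s): [136.94, 136.94, 172.46, 180, 180, 180].

## Interface

Orientations are given as [roll, pitch, yaw] about the fixed x, y, z axes, in that order (R = Rz(yaw) Ry(pitch) Rx(roll)).
In Python, from workcell import env, vision gives the robot as it stands. The module is installed in compiled form; this text tells all that it offers.
- The arm moves only by the tool servo_tool, never from a script. Its argument "increments" is a list of rows, each an object with "slide": the shift along the tool's x, y, z as a fraction of full scale, a list of three; "dr": the turn, a rotation vector about the tool's x, y, z as a fraction of full scale, a list of three; "gripper": the finger opening in mm, from 0 to 87.6. A call has 1 to 20 rows; each row is the pose to reach, as a shift and turn from the pose commanded when the call began, along the tool's axes at that moment, turning the shorter way round; what a row does not reach only later rows make up. Full scale, the value 1, is 0.25 m for a shift and pi rad for a turn. A row lasts 1/10 s, in which the tool goes at most 50 mm and 8.59 degrees, less where a joint would pass 70% of its speed; a pose out of reach is approached as far as the arm can. A call with a number of a shift or a turn outside -1 to 1 is refused whole. A call with a gripper value outside its range is refused whole. The fingers move at their own pace and stop on an object; "squeeze" is the grip in N (left out, the last holds). Time passes only in rows, so rows that repeat a pose let the fingers close. It gives the time, the measured TCP pose, the force, the opening and the grip force at its end, in the units of the state.
- env.sense(): the state, without advancing time (a new reading comes with each control period).
- vision.grab_frame(name): name is "scene" or "top" or "wrist"; returns (picture, depth): 384x512x3 uint8, blue, green, red; 384x512 float32, m along the optical axis (not along the pixel's ray), 0 where there is no reading.
- vision.camera_info(name): a dict with "fx", "fy", "cx", "cy" (pixels), "view" (4x4, takes a point from world to camera coordinates); the wrist camera has in their place "T_tool_cam" (4x4, takes a point from camera to tool coordinates, whose origin is the TCP and whose axes are the flange's). Camera axes: x right, y down, z forward; pixel columns grow to the right and rows downward; lengths in m; the calibration is good to about 2 mm. A picture is of the moment at which its call begins: read the wrist's pose just before it. camera_info takes no time and is no camera call.
- env.close_job(): hands the job in; it is judged then, once.
The state is a dict: "time_s": time; "joint_positions": joint angles; "joint_velocities": joint speeds; "tau": joint torques, N m; "tcp_pos": TCP position; "tcp_rot": TCP orientation; "wrist_force": force on the tool from outside, world axes, zero at the start; "moment": the same for the moment, N m; "grip_width": opening from 0.0 (shut) to 1.0 (fully open); "grasp_force": force on a finger pad.
Only numpy, scipy, OpenCV 4.12 (cv2) and the standard library are available. Lean on these libraries where they do the work, as an engineer would, in place of code of your own. Each camera call takes 0.05 s, during which the arm holds its last target. There are 200 camera calls.

## Task

Open the dark wooden condiment chest, swinging its lid back until it stays open by itself, then take out the salt shaker and the red-capped spice jar and stand both upright on the white tray. Leave the wooden tea box standing in the chest, and when both are on the tray close the lid again; do not disturb the candle or the mug.

Things in the scene. Friction and masses are not known exactly. Their poses are not given: they have to be found in the camera images.
- chest: Dark wooden chest, fixed to the worktop, 160 (x) x 260 (y) x 100 mm high without its lid, walls and floor 8 mm. Origin: centre of its underside; z up; -x is the front (towards the robot), +x the hinge side. Inside, standing in one row along y, about 77 mm apart in any order, are the salt shaker, spice jar and tea box; no dividers.
- chest_lid (a joint): Lid angle: 0 closed, 1.7 rad fully open (leaning back on its stop); balance point about 1.3 rad: released below it the lid sinks shut, beyond it settles open. Damped hinge (0.12 N m s/rad). Lid: 0.35 kg wooden hood 32 mm high (top panel 10, skirt 8 mm thick), 172 mm from hinge to free edge (overhangs the front by 12 mm), 268 mm wide.
- lid_hinge (a point): Point on the lid's hinge axis, middle of the chest's rear top edge (chest x = +80 mm, z = 100.5 mm). The axis runs along the chest's y. The frame turns with the lid: closed, -x runs to the front edge and z up; the lid fills z 0 to 32 mm, x -172 to 0.
- lid_handle (a point): Middle of the brass bar handle on top of the lid: round bar 11 mm in diameter and 90 mm long parallel to the hinge, its axis 35 mm clear of the lid's top face. In the lid's own frame it is 158 mm from the hinge towards the front edge and 67 mm above the hinge plane. Moves with the lid.
- salt: Salt shaker, glass with grey top, 44 mm in diameter, 90 mm tall (straight up to 74 mm, above it a domed head 34 mm wide), 0.1 kg. Origin: centre of its underside, z up.
- spice: Glass spice jar with red cap, 45 mm in diameter, 106 mm tall (cap is the top 21 mm), 0.11 kg. Origin: centre of its underside, z up.
- teabox: Light wooden tea box, upright block 43 x 63 x 114 mm, stands in the chest with its 63 mm side along the chest's y; stays there. Origin: centre of its underside, z up.
- tray_floor (a point): Centre of the upper face of the white tray's floor (6 mm above the worktop). Tray: fixed, 170 (x) x 250 (y) mm outside, rim 6 mm thick, its top 20 mm above the worktop (14 mm above the floor); axes along its sides, z up.
- candle: Candle in a clear glass jar, 76 mm in diameter, 90 mm tall, loose, between chest and tray; leave it alone. Origin: centre of its underside.
- mug: White patterned mug, 88 x 119 x 99 mm tall with handle, loose, behind the tray; leave it alone. Origin: centre of its underside.

How it is judged:
By the outcome, as a careful person would: the job done as asked, in the order asked, and still so for the second after the job is handed in, with the robot touching nothing.
It also fails if it takes over 72 s, if anything falls off the work surface, if the arm or the gripper's body presses on something with over 40 N, if the wrist force passes 120 N, or if a joint passes its speed limit or range.

## Working session

There is one attempt and no reset: what is moved stays moved. The work goes in short steps, Python scripts to look and compute and a tool call to move; the robot and the scene stay as the last step left them, time stands still between calls to the robot, and variables do not carry over. Pictures are saved under pics/ and viewed, at most 12 in all, crops included, and the job is handed in when it is done.

Besides the shell and the picture viewer there is one more tool, called as name(argument=value, ...), one argument or row to a line, values as JSON. servo_tool: Moves the arm, as the interface text tells. Shift numbers are shares of 0.25 m and turn numbers shares of pi rad, none past 1 either way. Its arguments: {"type":"object","properties":{"increments":{"type":"array","items":{"type":"object","properties":{"slide":{"type":"array","items":{"type":"number"}},"dr":{"type":"array","items":{"type":"number"}},"gripper":{"type":"number"}}}},"squeeze":{"type":"number"}},"required":["increments"]}

```bash
mkdir -p pics
cat > h.py <<'E'
import numpy as np, cv2
from scipy.spatial.transform import Rotation as R
from workcell import env, vision
def cloud(name):
    s=env.sense(); im,d=vision.grab_frame(name); c=vision.camera_info(name)
    v,u=np.mgrid[:384,:512]
    P=np.stack([(u-c['cx'])/c['fx']*d,(v-c['cy'])/c['fy']*d,d],-1)
    if name=='wrist':
        Rt=R.from_euler('xyz',s['tcp_rot'],degrees=True).as_matrix()
        T=c['T_tool_cam']; P=(P@T[:3,:3].T+T[:3,3])@Rt.T+np.array(s['tcp_pos'])
    else:
        V=np.linalg.inv(c['view']); P=P@V[:3,:3].T+V[:3,3]
    P[d==0]=np.nan
    return im,P
E
python3 - <<'E'
from h import *
s=env.sense(); print(s)
a,P=cloud('scene');b,Q=cloud('top')
np.savez('c.npz',a=a,P=P,b=b,Q=Q)
cv2.imwrite('pics/a.png',a);cv2.imwrite('pics/b.png',b)
for n in('scene','top'):print(np.linalg.inv(vision.camera_info(n)['view']).round(3))
print(vision.camera_info('wrist'))
E
```

```text
{'time_s': 0.0, 'joint_positions': array([-4.81214230e+01,  2.05913312e+01,  6.32864079e-01, -1.98635192e-02,
       -7.01347899e+01, -1.65097777e+01]), 'joint_velocities': array([-0.06181224, -0.03851486,  0.01109545,  0.0053144 ,  0.02775557,
       -0.00150578]), 'tau': array([ 8.72300570e-04, -5.82718885e+01,  2.93068010e+01,  6.99769601e+00,
        6.82326776e-03, -1.58555595e-04]), 'tcp_pos': array([ 0.28899295, -0.60946311,  0.22561775]), 'tcp_rot': array([ 1.79905281e+02, -8.60124639e-03, -1.54637959e+02]), 'wrist_force': array([-0.00094796,  0.04065609,  0.04745433]), 'moment': array([-0.00516541, -0.01541756, -0.01953693]), 'grasp_force': 0.0, 'grip_width': 0.9962190721249063}
[[-0.95   0.247 -0.194  0.85 ]
 [ 0.314  0.751 -0.581  0.84 ]
 [ 0.002 -0.612 -0.79   1.249]
 [ 0.     0.     0.     1.   ]]
[[ 0.002 -0.997  0.072  0.472]
 [-1.    -0.     0.018 -0.007]
 [-0.018 -0.072 -0.997  1.357]
 [ 0.     0.     0.     1.   ]]
{'fx': 267.408041011169, 'fy': 267.408041011169, 'cx': 255.0753218748036, 'cy': 190.83942043694793, 'T_tool_cam': array([[ 6.16749203e-04, -9.69924349e-01, -2.43405786e-01,
         6.58333202e-02],
       [ 9.99999719e-01,  7.01745198e-04, -2.62486466e-04,
         4.04787270e-04],
       [ 4.25400856e-04, -2.43405556e-01,  9.69924510e-01,
        -1.57944948e-01],
       [ 0.00000000e+00,  0.00000000e+00,  0.00000000e+00,
         1.00000000e+00]])}
```

View pics/a.png

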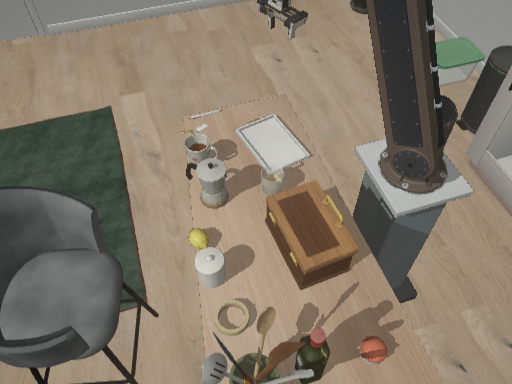

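View pics/b.png

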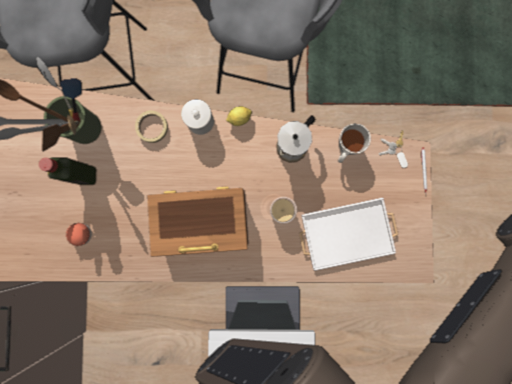

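The top view shows the chest lid at about (198,222) and its handle at (198,249). The tray is at (348,235), the candle at (283,210), the mug at (353,140) and a moka pot at (295,140). Next I'll measure them.

Run:
```python
from h import *
z=np.load('c.npz')
def rect(m,Q,n,k=1):
    p=Q[m][:,:2]; r=cv2.minAreaRect((p*1000).astype(np.float32)); print(n,m.sum(),np.round(r[0],1),np.round(r[1],1),round(r[2],2),'zmed',np.nanmedian(Q[m][:,2]).round(4))
for nm,I,Q in(('top',z['b'],z['Q']),('scene',z['a'],z['P'])):
    print(nm)
    x,y,h=Q[...,0],Q[...,1],Q[...,2]
    hsv=cv2.cvtColor(I,cv2.COLOR_BGR2HSV)
    reg=lambda a,b,c,d:(x>a)&(x<b)&(y>c)&(y<d)
    def big(m):
        m=cv2.morphologyEx(m.astype(np.uint8),cv2.MORPH_OPEN,np.ones((2,2)))
        n,l,st,_=cv2.connectedComponentsWithStats(m); return l==1+st[1:,4].argmax()
    R0=reg(.3,.75,-.05,.45)
    rect(big(R0&(h>.122)&(h<.142)),Q,'lid')
    rect(big(R0&(h>.150)&(h<.19)),Q,'handle')
    rect(big(reg(.3,.75,-.6,-.1)&(hsv[...,1]<40)&(hsv[...,2]>140)&(h<.03)),Q,'tray')
    rect(big(reg(.3,.65,-.26,-.08)&(h>.06)&(h<.11)),Q,'candle')
    rect(big(reg(.55,.85,-.45,-.25)&(h>.07)&(h<.12)),Q,'mug')
    rect(big(reg(.55,.85,-.26,-.08)&(h>.1)&(h<.25)),Q,'moka')
```

```text
top
lid 5823 [567.6  85.5] [0. 0.] 0.0 zmed 0.1332
handle 154 [401.5 176.2] [ 12.9 102.9] 4.48 zmed 0.1707
tray 4827 [ 435.7 -264.8] [171.4 255.3] 12.72 zmed 0.0059
candle 15 [523.8 -97.9] [18.5 12.4] 20.54 zmed 0.0876
mug 166 [ 834.1 -386.7] [ 72.5 376.5] 45.05 zmed 0.0867
moka 647 [ 842.2 -172.5] [ 75.  393.8] 63.23 zmed 0.1511
scene
lid 4518 [446.2 139.5] [234.4 342.5] 4.98 zmed 0.1332
handle 126 [363.9 129. ] [202.4  61.7] 54.09 zmed 0.171
tray 2224 [ 454.8 -232.2] [214.4 282.2] 14.88 zmed 0.0067
candle 109 [508.  -90.2] [19.5 55.9] 83.18 zmed 0.0714
mug 178 [ 705.5 -305.2] [136.5  83.2] 78.74 zmed 0.0823
moka 370 [ 717.1 -146.6] [156.8 126.9] 72.36 zmed 0.1519
```

```bash
cat >> h.py <<'E'
def ray(name,uv,zp):
    c=vision.camera_info(name);V=np.linalg.inv(c['view']);uv=np.atleast_2d(uv).astype(float)
    d=np.c_[(uv[:,0]-c['cx'])/c['fx'],(uv[:,1]-c['cy'])/c['fy'],np.ones(len(uv))]@V[:3,:3].T
    return (V[:3,3]+d*((zp-V[2,3])/d[:,2])[:,None])[:,:2]
def comp(m):
    n,l,st,_=cv2.connectedComponentsWithStats(m.astype(np.uint8)); return l==1+st[1:,4].argmax()
def rect(name,m,zp,n):
    m=comp(m);v,u=np.nonzero(m);r=cv2.minAreaRect((ray(name,np.c_[u,v],zp)*1000).astype(np.float32))
    print(name,n,m.sum(),np.round(r[0],1),np.round(r[1],1),round(r[2],2))
E
python3 - <<'E'
from h import *
z=np.load('c.npz')
for nm,I,Q in(('top',z['b'],z['Q']),('scene',z['a'],z['P'])):
    x,y,h=Q[...,0],Q[...,1],Q[...,2]
    S=cv2.cvtColor(I,cv2.COLOR_BGR2HSV)
    reg=lambda a,b,c,d,e,f:(x>a)&(x<b)&(y>c)&(y<d)&(h>e)&(h<f)
    rect(nm,reg(.3,.75,-.05,.45,.125,.14),.1325,'lid')
    rect(nm,reg(.3,.5,-.05,.45,.155,.185),.1675,'handle')
    rect(nm,reg(.3,.75,-.6,-.1,-.01,.03)&(S[...,1]<40)&(S[...,2]>140),.01,'tray')
    rect(nm,reg(.4,.6,-.25,-.09,.03,.11),.09,'candle')
    rect(nm,reg(.62,.8,-.45,-.25,.05,.12),.099,'mug')
    rect(nm,reg(.6,.8,-.26,-.08,.05,.25),.15,'moka')
E
```

```text
top lid 5798 [476.9 181.4] [171.6 267.5] 4.45
top handle 152 [405.3 174.1] [10.9 99.6] 4.68
top tray 4830 [ 442.7 -260. ] [174.2 254.2] 12.03
top candle 36 [512.  -91.9] [ 5.7 37.1] 89.75
top mug 575 [ 714.7 -274.9] [62.7 89.8] 89.25
top moka 678 [ 712.2 -112.3] [ 65.8 118.7] 88.06
scene lid 4477 [477.5 182.7] [174.8 268.9] 4.41
scene handle 124 [405.2 179.4] [ 16.8 102.6] 4.78
scene tray 2244 [ 441.5 -259.5] [180.1 265.3] 12.05
scene candle 111 [516.8 -76.1] [47.5 43.4] 71.82
scene mug 354 [ 722.7 -263.8] [97.4 83.3] 19.51
scene moka 659 [ 727.3 -139.3] [124.6 133.4] 5.16
```

```bash
cat >> h.py <<'E'
H=np.array([.563,.1885]);a=np.radians(4.43);ex=np.array([np.cos(a),np.sin(a)]);ey=np.array([-ex[1],ex[0]])
C=H-.08*ex
def cw(x,y): return C+x*ex+y*ey      # chest -> world
def wc(p): d=np.asarray(p)[...,:2]-C; return np.stack([d@ex,d@ey],-1)
def plan(*targets,rot=None):
    """targets: (tcp xyz, yaw) tool down, from the measured pose"""
    s=env.sense();R0=R.from_euler('xyz',s['tcp_rot'],degrees=True);p0=np.array(s['tcp_pos'])
    for p,yaw in targets:
        R1=R.from_euler('xyz',[180,0,yaw],degrees=True)
        sl=R0.inv().apply(np.array(p)-p0)
        print(np.round(p,3),yaw,'slide',(sl/.25).round(3),'dr',((R0.inv()*R1).as_rotvec()/np.pi).round(3),'mm',round(np.linalg.norm(sl)*1000))
E
python3 - <<'E'
from h import *
z=np.load('c.npz');S=cv2.cvtColor(z['b'],cv2.COLOR_BGR2HSV)
print('candle',ray('top',[[283,210]],.09),'mug',ray('top',[[353,140]],.099))
print(cw(-.078,0),cw(0,0))
plan(((.42,-.42,.27),-120),((.46,-.41,.27),-120))
E
```

```text
candle [[ 0.51048588 -0.06055597]] mug [[ 0.71042613 -0.26061197]]
[0.40547203 0.17629591] [0.483239   0.18232071]
[ 0.42 -0.42  0.27] -120 slide [-0.798  0.461 -0.177] dr [ 0.     0.    -0.192] mm 235
[ 0.46 -0.41  0.27] -120 slide [-0.96   0.428 -0.177] dr [ 0.     0.    -0.192] mm 266
```

servo_tool(
  increments=[
    {"slide":[-0.8,0.46,-0.18],"dr":[0,0,-0.192],"gripper":60},
    {"slide":[-0.8,0.46,-0.18],"dr":[0,0,-0.192],"gripper":60},
    {"slide":[-0.8,0.46,-0.18],"dr":[0,0,-0.192],"gripper":60},
    {"slide":[-0.8,0.46,-0.18],"dr":[0,0,-0.192],"gripper":60},
    {"slide":[-0.8,0.46,-0.18],"dr":[0,0,-0.192],"gripper":60},
  ],
)

```text
time_s: 0.6
tcp_pos: [0.4219, -0.418, 0.2721]
tcp_rot: [-180.0, 0.0, -119.7]
wrist_force: [1.0, -0.0, -0.4]
grip_width: 0.694
grasp_force: 0.0
```

Run:
```python
from h import *
plan(((.44,-.18,.27),-100))
```

```text
[ 0.44 -0.18  0.27] -100 slide [-0.863  0.409  0.008] dr [-0.     0.    -0.109] mm 239
```

servo_tool(
  increments=[
    {"slide":[-0.86,0.41,0],"dr":[0,0,-0.11]},
    {"slide":[-0.86,0.41,0],"dr":[0,0,-0.11]},
    {"slide":[-0.86,0.41,0],"dr":[0,0,-0.11]},
    {"slide":[-0.86,0.41,0],"dr":[0,0,-0.11]},
    {"slide":[-0.86,0.41,0],"dr":[0,0,-0.11]},
  ],
)

```text
$.increments[0]: bad value
```

Run:
```python
from h import *
plan(((.42,.06,.25),-85.6))
```

```text
[0.42 0.06 0.25] -85.6 slide [-1.657  0.954  0.088] dr [-0.     0.    -0.189] mm 478
```

servo_tool(
  increments=[
    {"slide":[-0.86,0.41,0],"dr":[0,0,-0.11],"gripper":60},
    {"slide":[-0.86,0.41,0],"dr":[0,0,-0.11],"gripper":60},
    {"slide":[-0.86,0.41,0],"dr":[0,0,-0.11],"gripper":60},
    {"slide":[-0.86,0.41,0],"dr":[0,0,-0.11],"gripper":60},
    {"slide":[-0.86,0.41,0],"dr":[0,0,-0.11],"gripper":60},
  ],
)

```text
time_s: 1.1
tcp_pos: [0.4392, -0.1805, 0.2715]
tcp_rot: [-180.0, 0.0, -100.2]
wrist_force: [1.8, 0.7, -0.2]
grip_width: 0.68
grasp_force: 0.0
```

Run:
```python
from h import *
plan(((.42,.06,.25),-85.6))
```

```text
[0.42 0.06 0.25] -85.6 slide [-0.933  0.246  0.086] dr [-0.     0.    -0.081] mm 242
```

servo_tool(
  increments=[
    {"slide":[-0.93,0.25,0.09],"dr":[0,0,-0.081],"gripper":60},
    {"slide":[-0.93,0.25,0.09],"dr":[0,0,-0.081],"gripper":60},
    {"slide":[-0.93,0.25,0.09],"dr":[0,0,-0.081],"gripper":60},
    {"slide":[-0.93,0.25,0.09],"dr":[0,0,-0.081],"gripper":60},
    {"slide":[-0.93,0.25,0.09],"dr":[0,0,-0.081],"gripper":60},
  ],
)

```text
time_s: 1.6
tcp_pos: [0.4187, 0.0592, 0.249]
tcp_rot: [-180.0, 0.0, -85.6]
wrist_force: [1.6, -0.1, 0.4]
grip_width: 0.689
grasp_force: 0.0
```

Run:
```python
from h import *
b,Q=cloud('wrist')
m=comp((Q[...,2]>.155)&(Q[...,2]<.18)&(Q[...,0]<.46))
p=Q[m];r=cv2.minAreaRect((p[:,:2]*1000).astype(np.float32));print(r,np.nanmedian(p,0),p.min(0),p.max(0))
cv2.imwrite('pics/w1.png',b)
plan((( .4055,.1763,.19),-85.6),((.4055,.1763,.1485),-85.6))
```

```text
((407.3254699707031, 133.2055206298828), (10.153647422790527, 20.66323471069336), 3.697899341583252) [0.40760518 0.13161839 0.16988277] [0.40162929 0.12290495 0.15974041] [0.41285507 0.14367811 0.17391766]
[0.406 0.176 0.19 ] -85.6 slide [-0.455  0.018  0.234] dr [-0.  0.  0.] mm 128
[0.406 0.176 0.148] -85.6 slide [-0.455  0.018  0.4  ] dr [-0.  0.  0.] mm 152
```

View pics/w1.png

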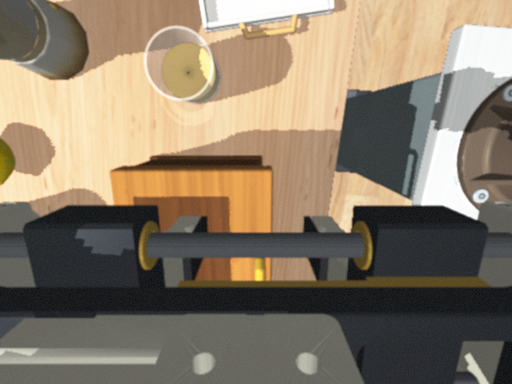

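The wrist view shows the fingers over the lid. The near end of the handle is at about (262,270), the candle at (185,65) and the tray at the top edge. The handle's measured x of 0.407 agrees with the top view, so I'll go down and grip it.

servo_tool(
  increments=[
    {"slide":[-0.455,0.016,0.2],"dr":[0,0,0],"gripper":60},
    {"slide":[-0.455,0.016,0.2],"dr":[0,0,0],"gripper":60},
    {"slide":[-0.455,0.016,0.2],"dr":[0,0,0],"gripper":50},
    {"slide":[-0.455,0.016,0.4],"dr":[0,0,0],"gripper":40},
    {"slide":[-0.455,0.016,0.4],"dr":[0,0,0],"gripper":20},
    {"slide":[-0.455,0.016,0.4],"dr":[0,0,0],"gripper":0},
    {"slide":[-0.455,0.016,0.4],"dr":[0,0,0],"gripper":0},
    {"slide":[-0.455,0.016,0.4],"dr":[0,0,0],"gripper":0},
    {"slide":[-0.455,0.016,0.4],"dr":[0,0,0],"gripper":0},
    {"slide":[-0.455,0.016,0.4],"dr":[0,0,0],"gripper":0},
    {"slide":[-0.455,0.016,0.4],"dr":[0,0,0],"gripper":0},
  ],
  squeeze=12,
)

```text
time_s: 2.75
tcp_pos: [0.4057, 0.1699, 0.1501]
tcp_rot: [179.9, 0.1, -85.8]
wrist_force: [-12.7, 2.5, 8.9]
grip_width: 0.119
grasp_force: 12.0
```

Run:
```python
from h import *
T=[]
for t in range(8,98,8):
    q=np.radians(t+23); r=.1716
    p=H+r*-np.cos(q)*ex; T.append(((*p,.1005+r*np.sin(q)-.019),-85.6))
plan(*T)
```

```text
[0.416 0.177 0.17 ] -85.6 slide [-0.026 -0.044 -0.079] dr [ 0.001  0.    -0.001] mm 24
[0.43  0.178 0.189] -85.6 slide [-0.026 -0.099 -0.158] dr [ 0.001  0.    -0.001] mm 47
[0.446 0.179 0.207] -85.6 slide [-0.026 -0.164 -0.228] dr [ 0.001  0.    -0.001] mm 71
[0.465 0.181 0.222] -85.6 slide [-0.027 -0.239 -0.288] dr [ 0.001  0.    -0.001] mm 94
[0.485 0.182 0.234] -85.6 slide [-0.027 -0.321 -0.338] dr [ 0.001  0.    -0.001] mm 117
[0.507 0.184 0.244] -85.6 slide [-0.027 -0.409 -0.375] dr [ 0.001  0.    -0.001] mm 139
[0.53  0.186 0.25 ] -85.6 slide [-0.028 -0.501 -0.4  ] dr [ 0.001  0.    -0.001] mm 160
[0.554 0.188 0.253] -85.6 slide [-0.028 -0.596 -0.412] dr [ 0.001  0.    -0.001] mm 181
[0.578 0.19  0.252] -85.6 slide [-0.028 -0.692 -0.41 ] dr [ 0.001  0.    -0.001] mm 201
[0.601 0.191 0.249] -85.6 slide [-0.029 -0.787 -0.396] dr [ 0.001  0.    -0.001] mm 220
[0.624 0.193 0.242] -85.6 slide [-0.029 -0.878 -0.368] dr [ 0.001  0.    -0.001] mm 238
[0.646 0.195 0.232] -85.6 slide [-0.029 -0.965 -0.327] dr [ 0.001  0.    -0.001] mm 255
```

servo_tool(
  increments=[
    {"slide":[0,-0.018,-0.04],"dr":[0,0,0],"gripper":0},
    {"slide":[0,-0.044,-0.08],"dr":[0,0,0],"gripper":0},
    {"slide":[0,-0.07,-0.12],"dr":[0,0,0],"gripper":0},
    {"slide":[0,-0.1,-0.16],"dr":[0,0,0],"gripper":0},
    {"slide":[0,-0.132,-0.195],"dr":[0,0,0],"gripper":0},
    {"slide":[0,-0.164,-0.228],"dr":[0,0,0],"gripper":0},
    {"slide":[0,-0.2,-0.26],"dr":[0,0,0],"gripper":0},
    {"slide":[0,-0.239,-0.288],"dr":[0,0,0],"gripper":0},
  ],
)

```text
time_s: 3.55
tcp_pos: [0.4651, 0.174, 0.2237]
tcp_rot: [179.9, 0.0, -85.7]
wrist_force: [-12.8, -0.4, 15.7]
grip_width: 0.117
grasp_force: 12.0
```

Run:
```python
from h import *
T=[]
for t in list(range(32,98,8))+[94]:
    q=np.radians(t+23); r=.1716
    p=H+r*-np.cos(q)*ex; T.append(((*p,.1005+r*np.sin(q)-.019),-85.6))
plan(*T)
```

```text
[0.465 0.181 0.222] -85.6 slide [-0.028 -0.001  0.007] dr [ 0.     0.    -0.001] mm 7
[0.485 0.182 0.234] -85.6 slide [-0.028 -0.083 -0.043] dr [ 0.     0.    -0.001] mm 24
[0.507 0.184 0.244] -85.6 slide [-0.028 -0.171 -0.08 ] dr [ 0.     0.    -0.001] mm 48
[0.53  0.186 0.25 ] -85.6 slide [-0.028 -0.264 -0.105] dr [ 0.     0.    -0.001] mm 71
[0.554 0.188 0.253] -85.6 slide [-0.029 -0.359 -0.117] dr [ 0.     0.    -0.001] mm 95
[0.578 0.19  0.252] -85.6 slide [-0.029 -0.454 -0.116] dr [ 0.     0.    -0.001] mm 117
[0.601 0.191 0.249] -85.6 slide [-0.029 -0.549 -0.101] dr [ 0.     0.    -0.001] mm 140
[0.624 0.193 0.242] -85.6 slide [-0.029 -0.641 -0.073] dr [ 0.     0.    -0.001] mm 161
[0.646 0.195 0.232] -85.6 slide [-0.029 -0.727 -0.033] dr [ 0.     0.    -0.001] mm 182
[0.641 0.195 0.234] -85.6 slide [-0.029 -0.706 -0.044] dr [ 0.     0.    -0.001] mm 177
```

servo_tool(
  increments=[
    {"slide":[0,-0.03,-0.03],"dr":[0,0,0],"gripper":0},
    {"slide":[0,-0.075,-0.05],"dr":[0,0,0],"gripper":0},
    {"slide":[0,-0.12,-0.072],"dr":[0,0,0],"gripper":0},
    {"slide":[0,-0.167,-0.09],"dr":[0,0,0],"gripper":0},
    {"slide":[0,-0.215,-0.105],"dr":[0,0,0],"gripper":0},
    {"slide":[0,-0.262,-0.115],"dr":[0,0,0],"gripper":0},
    {"slide":[0,-0.31,-0.123],"dr":[0,0,0],"gripper":0},
    {"slide":[0,-0.359,-0.127],"dr":[0,0,0],"gripper":0},
    {"slide":[0,-0.407,-0.128],"dr":[0,0,0],"gripper":0},
    {"slide":[0,-0.454,-0.125],"dr":[0,0,0],"gripper":0},
    {"slide":[0,-0.502,-0.119],"dr":[0,0,0],"gripper":0},
    {"slide":[0,-0.549,-0.11],"dr":[0,0,0],"gripper":0},
  ],
)

```text
time_s: 4.75
tcp_pos: [0.6046, 0.185, 0.2482]
tcp_rot: [180.0, -0.0, -85.7]
wrist_force: [-0.0, -1.9, 0.6]
grip_width: 0.125
grasp_force: 12.0
```

Run:
```python
from h import *
T=[]
for t in [80,84,88,92,96]:
    q=np.radians(t+23); r=.1716
    p=H+r*-np.cos(q)*ex; T.append(((*p,.1005+r*np.sin(q)-.019),-85.6))
plan(*T)
```

```text
[0.601 0.191 0.249] -85.6 slide [-0.027  0.01  -0.002] dr [ 0.    -0.    -0.001] mm 7
[0.613 0.192 0.246] -85.6 slide [-0.027 -0.036  0.01 ] dr [ 0.    -0.    -0.001] mm 11
[0.624 0.193 0.242] -85.6 slide [-0.027 -0.081  0.026] dr [ 0.    -0.    -0.001] mm 22
[0.635 0.194 0.237] -85.6 slide [-0.027 -0.125  0.045] dr [ 0.    -0.    -0.001] mm 34
[0.646 0.195 0.232] -85.6 slide [-0.027 -0.168  0.066] dr [ 0.    -0.    -0.001] mm 46
```

Next I'll take it to about 94°, open slightly, rise, and go to the front to look in.

servo_tool(
  increments=[
    {"slide":[0,-0.036,0.006],"dr":[0,0,0],"gripper":0},
    {"slide":[0,-0.081,0.022],"dr":[0,0,0],"gripper":0},
    {"slide":[0,-0.12,0.04],"dr":[0,0,0],"gripper":0},
    {"slide":[0,-0.145,0.05],"dr":[0,0,0],"gripper":0},
    {"slide":[0,-0.145,0.05],"dr":[0,0,0],"gripper":20},
    {"slide":[0,-0.145,0.05],"dr":[0,0,0],"gripper":20},
    {"slide":[0,-0.145,0.05],"dr":[0,0,0],"gripper":20},
    {"slide":[0,-0.145,-0.05],"dr":[0,0,0],"gripper":20},
    {"slide":[0,-0.145,-0.25],"dr":[0,0,0],"gripper":20},
    {"slide":[0,-0.145,-0.35],"dr":[0,0,0],"gripper":20},
  ],
)

```text
time_s: 5.75
tcp_pos: [0.6403, 0.1878, 0.341]
tcp_rot: [-179.7, 0.1, -85.7]
wrist_force: [0.2, -0.2, 0.2]
grip_width: 0.228
grasp_force: 0.0
```

Run:
```python
from h import *
a,P=cloud('scene');cv2.imwrite('pics/s2.png',cv2.resize(a[120:320,200:400],None,fx=3,fy=3))
b,Q=cloud('top');cv2.imwrite('pics/t2.png',cv2.resize(b[130:280,130:260],None,fx=4,fy=4)); np.savez('c2.npz',a=a,P=P,b=b,Q=Q)
plan(((.50,.19,.33),-145.6))
```

```text
[0.5  0.19 0.33] -145.6 slide [-0.05   0.562  0.044] dr [-0.002  0.002  0.333] mm 142
```

View pics/t2.png

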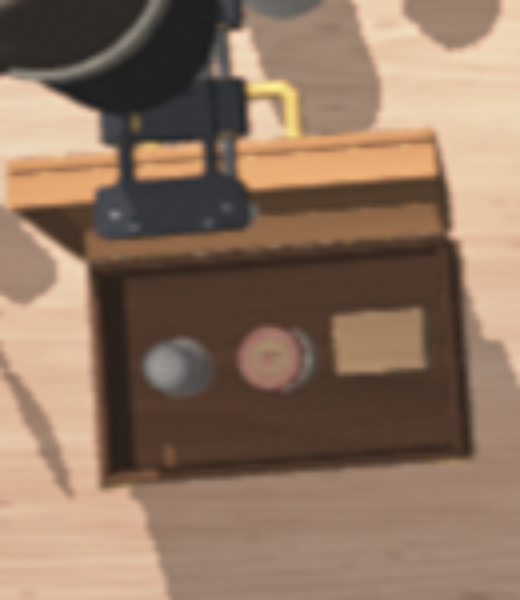

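The lid stays open. In the top crop the salt's grey dome is at about (172,367), the red cap at (268,357) and the tea box at (380,340). From +y to −y the order is salt, spice, tea. Next I'll get positions by colour.

Run:
```python
from h import *
z=np.load('c2.npz');b=z['b'];a=z['a'];Q=z['Q']
S=cv2.cvtColor(b,cv2.COLOR_BGR2HSV).astype(int)
def f(name,img,box,cond,zp,n):
    S=cv2.cvtColor(img,cv2.COLOR_BGR2HSV).astype(int);m=np.zeros(img.shape[:2],bool);u0,v0,u1,v1=box;m[v0:v1,u0:u1]=1
    m=comp(m&cond(S));v,u=np.nonzero(m);p=ray(name,np.c_[u,v],zp);c,r=cv2.minEnclosingCircle((p*1000).astype(np.float32));g=wc(np.array(c)/1000)
    print(name,n,m.sum(),np.round(c,1),round(r,1),'mean',(p.mean(0)*1000).round(1),'chest',(wc(p.mean(0))*1000).round(1))
red=lambda S:((S[...,0]<10)|(S[...,0]>168))&(S[...,1]>60)&(S[...,2]>110)
grey=lambda S:(S[...,1]<50)&(S[...,2]>80)
tan=lambda S:(S[...,2]>120)&(S[...,1]>60)&(S[...,0]>12)
f('top',b,(186,208,210,232),red,.114,'spice')
f('top',b,(162,212,186,232),grey,.09,'salt')
f('top',b,(211,204,240,228),tan,.122,'tea')
# open chest box rim & lid angle
x=wc(Q); h=Q[...,2]
for y in(-.10,.10):
    m=(abs(x[...,1]-y)<.03)&(x[...,0]>.06)&(x[...,0]<.2)&(h>.2)
    print(y,m.sum(),x[m][:,0].min() if m.any() else 0,np.nanmax(h[m]) if m.any() else 0)
```

```text
top spice 124 [484.1 181. ] 23.4 mean [483.7 181. ] chest [ 0.4 -1.4]
top salt 171 [478.1 252.2] 22.9 mean [478.  253.3] chest [ 0.3 71.1]
top tea 330 [496.6 104.5] 35.1 mean [496.1 104.4] chest [  6.8 -78.7]
-0.1 317 0.09395468318889368 0.2749877852228224
0.1 2811 0.06001780135807049 0.7753412293079172
```

View pics/s2.png

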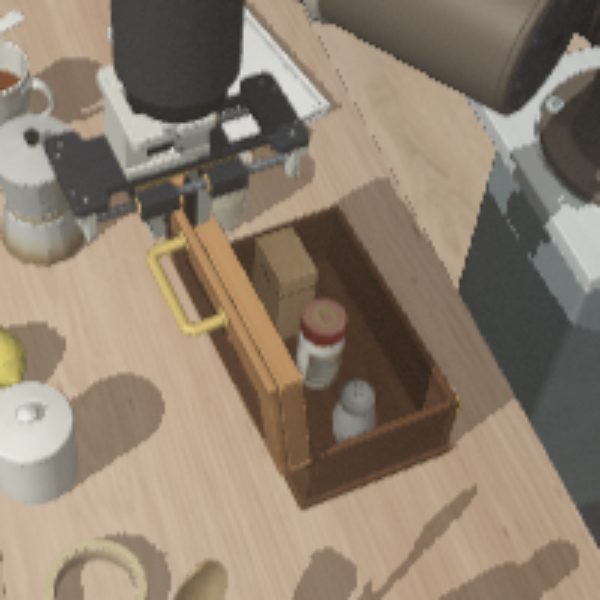

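The scene crop confirms the lid is leaning back on its stop, with the jar between the salt and the tea box. I'll grasp with the fingers on a diagonal and the tool leaning about 20° towards the robot, turned about the closing axis. The gripper's body then stays clear of the lid. First I'll move above the salt and look.

```bash
cat >> h.py <<'E'
def gplan(*targets):
    """(grasp point xyz, yaw, lean): tool leaning by `lean` deg towards its own x, from the measured pose"""
    s=env.sense();R0=R.from_euler('xyz',s['tcp_rot'],degrees=True);p0=np.array(s['tcp_pos'])
    print('now grasp pt',(p0-.019*R0.as_matrix()[:,2]).round(4))
    for g,yaw,lean in targets:
        R1=R.from_euler('xyz',[180,0,yaw],degrees=True)*R.from_euler('y',-lean,degrees=True)
        p=np.array(g)+.019*R1.as_matrix()[:,2]; sl=R0.inv().apply(p-p0)
        print(np.round(g,3),yaw,lean,'slide',(sl/.25).round(3),'dr',((R0.inv()*R1).as_rotvec()/np.pi).round(3),'mm',round(np.linalg.norm(sl)*1000))
E
python3 - <<'E'
from h import *
print(env.sense()['joint_positions'].round(0))
gplan(((*cw(-.02,.06),.33),144.4,20))
E
```

```text
[ 33.  17.  10.   0. -83. -29.]
now grasp pt [0.6408 0.1882 0.3611]
[0.459 0.241 0.33 ] 144.4 20 slide [-0.247  0.692  0.115] dr [ 0.125 -0.055  0.713] mm 186
```

servo_tool(
  increments=[
    {"slide":[-0.05,0.2,0.0],"dr":[0.125,-0.055,0.713],"gripper":50},
    {"slide":[-0.1,0.35,0.0],"dr":[0.125,-0.055,0.713],"gripper":50},
    {"slide":[-0.15,0.5,0.05],"dr":[0.125,-0.055,0.713],"gripper":50},
    {"slide":[-0.247,0.692,0.115],"dr":[0.125,-0.055,0.713],"gripper":50},
    {"slide":[-0.247,0.692,0.115],"dr":[0.125,-0.055,0.713],"gripper":50},
    {"slide":[-0.247,0.692,0.115],"dr":[0.125,-0.055,0.713],"gripper":50},
    {"slide":[-0.247,0.692,0.115],"dr":[0.125,-0.055,0.713],"gripper":50},
    {"slide":[-0.247,0.692,0.115],"dr":[0.125,-0.055,0.713],"gripper":50},
    {"slide":[-0.247,0.692,0.115],"dr":[0.125,-0.055,0.713],"gripper":50},
    {"slide":[-0.247,0.692,0.115],"dr":[0.125,-0.055,0.713],"gripper":50},
    {"slide":[-0.247,0.692,0.115],"dr":[0.125,-0.055,0.713],"gripper":50},
    {"slide":[-0.247,0.692,0.115],"dr":[0.125,-0.055,0.713],"gripper":50},
    {"slide":[-0.247,0.692,0.115],"dr":[0.125,-0.055,0.713],"gripper":50},
    {"slide":[-0.247,0.692,0.115],"dr":[0.125,-0.055,0.713],"gripper":50},
    {"slide":[-0.247,0.692,0.115],"dr":[0.125,-0.055,0.713],"gripper":50},
    {"slide":[-0.247,0.692,0.115],"dr":[0.125,-0.055,0.713],"gripper":50},
  ],
)

```text
time_s: 7.45
tcp_pos: [0.5096, 0.199, 0.3233]
tcp_rot: [-178.7, 12.7, 151.9]
wrist_force: [0.4, 0.7, 0.4]
grip_width: 0.566
grasp_force: 0.0
```

Run:
```python
from h import *
print(env.sense()['joint_positions'].round(0))
b,Q=cloud('wrist');t,Qt=cloud('top');cv2.imwrite('pics/w3.png',np.hstack([b,cv2.resize(t[190:270,150:210],(288,384))])); np.savez('c3.npz',b=b,Q=Q)
gplan(((*cw(0,.074),.13),144.4,20))
```

```text
[  51.    1.  -17.   14.  -70. -174.]
now grasp pt [0.5064 0.2007 0.3418]
[0.478 0.256 0.13 ] 144.4 20 slide [0.379 0.157 0.777] dr [ 0.004 -0.04   0.04 ] mm 220
```

View pics/w3.png

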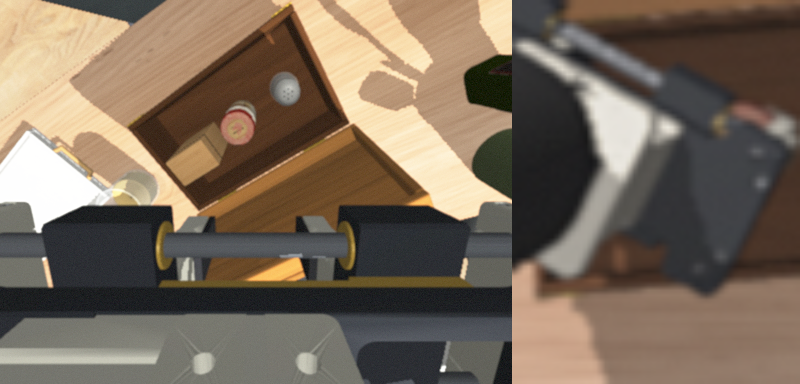

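The wrist view shows the salt head at (286,88), the red cap at (238,125) and the tea box at (195,155). Joint 6 has reached its limit, so I'll use the half-turned grasp (yaw −35.6) with the opposite lean.

Run:
```python
from h import *
z=np.load('c3.npz');b,Q=z['b'],z['Q'];S=cv2.cvtColor(b,cv2.COLOR_BGR2HSV).astype(int)
for n,c,cond,zr in(('salt',(286,88),(S[...,1]<70)&(S[...,2]>90),(.06,.11)),('cap',(238,125),((S[...,0]<9)|(S[...,0]>168))&(S[...,1]>70),(.07,.125)),('tea',(195,155),S[...,2]>0,(.105,.13))):
    m=np.zeros(S.shape[:2],bool);m[c[1]-32:c[1]+32,c[0]-35:c[0]+35]=1
    m&=cond&(Q[...,2]>zr[0])&(Q[...,2]<zr[1]);m=comp(m);p=Q[m]
    top=p[p[:,2]>np.nanpercentile(p[:,2],60)]
    print(n,m.sum(),'zmax',p[:,2].max().round(3),'top mean',wc(top).mean(0).round(4),'box',wc(p).min(0).round(3),wc(p).max(0).round(3))
print(env.sense()['joint_positions'])
gplan(((*cw(-.02,.06),.33),-35.6,-20))
```

```text
salt 616 zmax 0.098 top mean [-0.     0.076] box [-0.019  0.058] [0.017 0.094]
cap 492 zmax 0.116 top mean [-0.002  -0.0001] box [-0.023 -0.023] [0.022 0.02 ]
tea 1448 zmax 0.124 top mean [ 0.0056 -0.08  ] box [-0.015 -0.11 ] [ 0.027 -0.048]
[  50.82629802    1.46292027  -17.52935951   13.56604658  -70.36835462
 -173.60565271]
now grasp pt [0.5064 0.2007 0.3418]
[0.459 0.241 0.33 ] -35.6 -20 slide [ 0.238  0.049 -0.01 ] dr [ 0.06   0.007 -0.958] mm 61
```

servo_tool(
  increments=[
    {"slide":[0.238,0.049,-0.01],"dr":[0.06,0.007,-0.958],"gripper":50},
    {"slide":[0.238,0.049,-0.01],"dr":[0.06,0.007,-0.958],"gripper":50},
    {"slide":[0.238,0.049,-0.01],"dr":[0.06,0.007,-0.958],"gripper":50},
    {"slide":[0.238,0.049,-0.01],"dr":[0.06,0.007,-0.958],"gripper":50},
    {"slide":[0.238,0.049,-0.01],"dr":[0.06,0.007,-0.958],"gripper":50},
    {"slide":[0.238,0.049,-0.01],"dr":[0.06,0.007,-0.958],"gripper":50},
    {"slide":[0.238,0.049,-0.01],"dr":[0.06,0.007,-0.958],"gripper":50},
    {"slide":[0.238,0.049,-0.01],"dr":[0.06,0.007,-0.958],"gripper":50},
    {"slide":[0.238,0.049,-0.01],"dr":[0.06,0.007,-0.958],"gripper":50},
    {"slide":[0.238,0.049,-0.01],"dr":[0.06,0.007,-0.958],"gripper":50},
    {"slide":[0.238,0.049,-0.01],"dr":[0.06,0.007,-0.958],"gripper":50},
    {"slide":[0.238,0.049,-0.01],"dr":[0.06,0.007,-0.958],"gripper":50},
    {"slide":[0.238,0.049,-0.01],"dr":[0.06,0.007,-0.958],"gripper":50},
    {"slide":[0.238,0.049,-0.01],"dr":[0.06,0.007,-0.958],"gripper":50},
    {"slide":[0.238,0.049,-0.01],"dr":[0.06,0.007,-0.958],"gripper":50},
    {"slide":[0.238,0.049,-0.01],"dr":[0.06,0.007,-0.958],"gripper":50},
    {"slide":[0.238,0.049,-0.01],"dr":[0.06,0.007,-0.958],"gripper":50},
    {"slide":[0.238,0.049,-0.01],"dr":[0.06,0.007,-0.958],"gripper":50},
    {"slide":[0.238,0.049,-0.01],"dr":[0.06,0.007,-0.958],"gripper":50},
    {"slide":[0.238,0.049,-0.01],"dr":[0.06,0.007,-0.958],"gripper":50},
  ],
)

```text
time_s: 9.55
tcp_pos: [0.4625, 0.2374, 0.3118]
tcp_rot: [-179.9, -20.0, -35.8]
wrist_force: [-1.1, 0.2, -0.8]
grip_width: 0.572
grasp_force: 0.0
```

Run:
```python
from h import *
s=env.sense();print(s['joint_positions'].round(1),s['time_s'],s['grip_width'])
b,Q=cloud('wrist');S=cv2.cvtColor(b,cv2.COLOR_BGR2HSV).astype(int);cv2.imwrite('pics/w4.png',b)
x=wc(Q);m=(abs(x[...,0])<.03)&(abs(x[...,1]-.076)<.03)&(Q[...,2]>.075)&(Q[...,2]<.105)
p=Q[m];print(m.sum(),wc(p[p[:,2]>.085]).mean(0).round(4),wc(p).min(0).round(3),wc(p).max(0).round(3))
gplan(((*cw(0,.076),.14),-35.6,-20),((*cw(0,.076),.078),-35.6,-20))
```

```text
[ 63.3  -0.9 -25.9  21.2 -69.6 -17.4] 9.55 0.5718717757362338
403 [0.0008 0.0737] [-0.016  0.058] [0.017 0.091]
now grasp pt [0.4571 0.241  0.3297]
[0.477 0.258 0.14 ] -35.6 -20 slide [-0.235 -0.104  0.722] dr [-0.    -0.     0.002] mm 192
[0.477 0.258 0.078] -35.6 -20 slide [-0.32  -0.104  0.955] dr [-0.    -0.     0.002] mm 253
```

servo_tool(
  increments=[
    {"slide":[-0.235,-0.102,0.722],"dr":[0,0,0],"gripper":52},
    {"slide":[-0.235,-0.102,0.722],"dr":[0,0,0],"gripper":52},
    {"slide":[-0.235,-0.102,0.722],"dr":[0,0,0],"gripper":52},
    {"slide":[-0.235,-0.102,0.722],"dr":[0,0,0],"gripper":52},
    {"slide":[-0.235,-0.102,0.722],"dr":[0,0,0],"gripper":52},
    {"slide":[-0.235,-0.102,0.722],"dr":[0,0,0],"gripper":52},
  ],
)

```text
time_s: 10.2
tcp_pos: [0.4838, 0.2542, 0.1229]
tcp_rot: [-179.9, -20.1, -36.3]
wrist_force: [0.9, 0.4, 1.1]
grip_width: 0.591
grasp_force: 0.0
```

Run:
```python
from h import *
s=env.sense();print(s['joint_positions'].round(1),s['grip_width'],s['tcp_rot'])
b,Q=cloud('wrist');cv2.imwrite('pics/w5.png',b)
gplan(((*cw(0,.0755),.078),-35.6,-20))
```

```text
[ 60.5  11.3 -41.3  29.5 -43.8 -29.5] 0.590713808604085 [-179.90562054  -20.07769562  -36.34204276]
now grasp pt [0.479  0.2589 0.142 ]
[0.477 0.258 0.078] -35.6 -20 slide [-0.09   0.009  0.24 ] dr [-0.    -0.    -0.004] mm 64
```

View pics/w5.png

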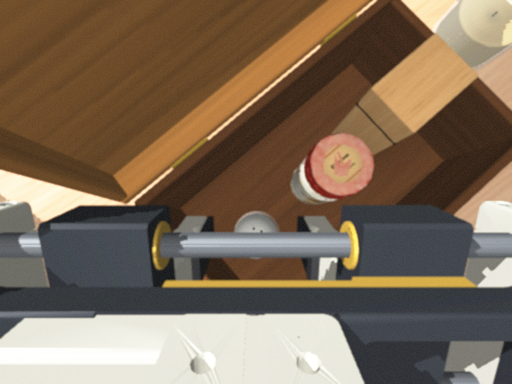

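The salt head at (256,235) is centred between the fingers, whose tips are at columns of about 200 and 318. I'll descend and grip.

servo_tool(
  increments=[
    {"slide":[-0.045,0.009,0.12],"dr":[0,0,-0.003],"gripper":52},
    {"slide":[-0.07,0.009,0.19],"dr":[0,0,-0.003],"gripper":52},
    {"slide":[-0.09,0.009,0.24],"dr":[0,0,-0.003],"gripper":52},
    {"slide":[-0.09,0.009,0.24],"dr":[0,0,-0.003],"gripper":52},
    {"slide":[-0.09,0.009,0.24],"dr":[0,0,-0.003],"gripper":40},
    {"slide":[-0.09,0.009,0.24],"dr":[0,0,-0.003],"gripper":30},
    {"slide":[-0.09,0.009,0.24],"dr":[0,0,-0.003],"gripper":30},
    {"slide":[-0.09,0.009,0.24],"dr":[0,0,-0.003],"gripper":30},
  ],
  squeeze=15,
)

```text
time_s: 11.05
tcp_pos: [0.4832, 0.2546, 0.0605]
tcp_rot: [-179.8, -20.1, -35.8]
wrist_force: [-1.8, -1.2, 9.7]
grip_width: 0.404
grasp_force: 15.4
```

Run:
```python
from h import *
t=np.radians(12);tx=np.array([np.cos(t),np.sin(t)]);ty=np.array([-tx[1],tx[0]]);T=np.array([.442,-.26])
print(T+.055*ty,T-.055*ty)
g=env.sense()
gplan(((*cw(0,.0755),.25),-35.6,-20),((*cw(-.04,.0),.25),-35.6,-20),((.42,-.05,.25),-80,-20))
```

```text
[ 0.43056486 -0.20620188] [ 0.45343514 -0.31379812]
now grasp pt [0.4779 0.2584 0.0784]
[0.477 0.258 0.25 ] -35.6 -20 slide [ 0.236  0.002 -0.645] dr [-0.001 -0.    -0.001] mm 172
[0.443 0.179 0.25 ] -35.6 -20 slide [ 0.304  0.336 -0.621] dr [-0.001 -0.    -0.001] mm 192
[ 0.42 -0.05  0.25] -80 -20 slide [ 0.73   1.153 -0.468] dr [-0.085  0.     0.231] mm 361
```

Run:
```python
from h import *
gplan(((*cw(0,.0755),.085),-30.6,-12),((*cw(0,.0755),.066),-30.6,-12))
```

```text
now grasp pt [0.4779 0.2584 0.0784]
[0.477 0.258 0.085] -30.6 -12 slide [-0.001  0.003 -0.026] dr [ 0.007 -0.045 -0.028] mm 6
[0.477 0.258 0.066] -30.6 -12 slide [-0.027  0.003  0.046] dr [ 0.007 -0.045 -0.028] mm 13
```

The opening of 35 mm and the upward force mean the pads are on the shaker's tapered shoulder. I'll reopen, take a little less lean and grip lower.

servo_tool(
  increments=[
    {"slide":[0,0,0],"dr":[0,0,0],"gripper":52},
    {"slide":[0,0,0],"dr":[0,0,0],"gripper":52},
    {"slide":[0,0,0],"dr":[0,0,0],"gripper":52},
    {"slide":[0,0.003,-0.026],"dr":[0.007,-0.045,-0.028],"gripper":52},
    {"slide":[0,0.003,-0.026],"dr":[0.007,-0.045,-0.028],"gripper":52},
    {"slide":[-0.027,0.003,0.046],"dr":[0.007,-0.045,-0.028],"gripper":52},
    {"slide":[-0.027,0.003,0.046],"dr":[0.007,-0.045,-0.028],"gripper":52},
    {"slide":[-0.027,0.003,0.046],"dr":[0.007,-0.045,-0.028],"gripper":40},
    {"slide":[-0.027,0.003,0.046],"dr":[0.007,-0.045,-0.028],"gripper":30},
    {"slide":[-0.027,0.003,0.046],"dr":[0.007,-0.045,-0.028],"gripper":30},
    {"slide":[-0.027,0.003,0.046],"dr":[0.007,-0.045,-0.028],"gripper":30},
  ],
)

```text
time_s: 12.15
tcp_pos: [0.48, 0.2541, 0.0454]
tcp_rot: [179.8, -11.9, -30.5]
wrist_force: [2.6, -2.4, 0.9]
grip_width: 0.449
grasp_force: 16.5
```

Run:
```python
from h import *
gplan(((*cw(0,.0755),.25),-30.6,-12),((*cw(-.04,-.08),.25),-30.6,-12))
```

```text
now grasp pt [0.4766 0.2562 0.064 ]
[0.477 0.258 0.25 ] -30.6 -12 slide [ 0.154 -0.004 -0.728] dr [0.001 0.    0.   ] mm 186
[0.45  0.099 0.25 ] -30.6 -12 slide [ 0.374  0.597 -0.679] dr [0.001 0.    0.   ] mm 245
```

servo_tool(
  increments=[
    {"slide":[0.03,0,-0.14],"dr":[0,0,0],"gripper":30},
    {"slide":[0.06,0,-0.28],"dr":[0,0,0],"gripper":30},
    {"slide":[0.09,0,-0.43],"dr":[0,0,0],"gripper":30},
    {"slide":[0.122,0,-0.58],"dr":[0,0,0],"gripper":30},
    {"slide":[0.154,0,-0.73],"dr":[0,0,0],"gripper":30},
    {"slide":[0.21,0.15,-0.72],"dr":[0,0,0],"gripper":30},
    {"slide":[0.265,0.3,-0.7],"dr":[0,0,0],"gripper":30},
    {"slide":[0.32,0.45,-0.69],"dr":[0,0,0],"gripper":30},
    {"slide":[0.374,0.597,-0.68],"dr":[0,0,0],"gripper":30},
  ],
)

```text
time_s: 13.05
tcp_pos: [0.452, 0.0963, 0.2312]
tcp_rot: [179.8, -11.9, -30.5]
wrist_force: [1.4, 0.4, -1.1]
grip_width: 0.446
grasp_force: 14.7
```

Run:
```python
from h import *
s=env.sense();print(s['joint_positions'].round(1))
a,P=cloud('scene');b,Q=cloud('top');cv2.imwrite('pics/s6.png',np.hstack([cv2.resize(a[110:290,200:380],(540,540)),]))
gplan(((.41,-.08,.25),-70,-12),((.43,-.19,.25),-85,-12))
```

```text
[ 46.6  -5.6 -36.1  13.8 -57.7   5.7]
now grasp pt [0.4475 0.0961 0.2497]
[ 0.41 -0.08  0.25] -70 -12 slide [0.222 0.692 0.048] dr [-0.044  0.     0.214] mm 182
[ 0.43 -0.19  0.25] -85 -12 slide [0.506 1.033 0.109] dr [-0.061  0.     0.295] mm 289
```

View pics/s6.png

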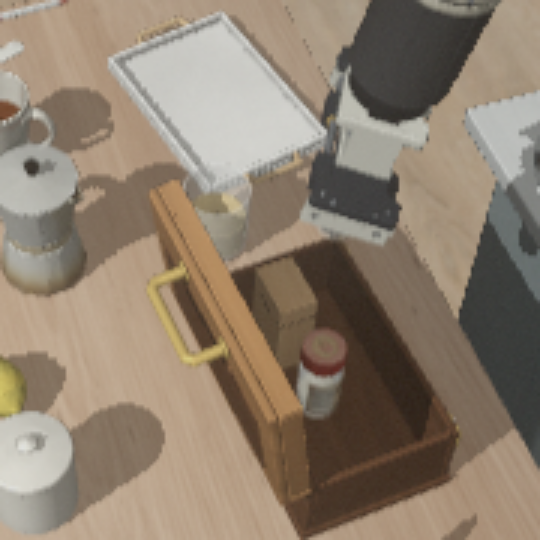

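The salt is out of the chest and held. The jar, tea box, lid and candle are undisturbed. I'll carry it to the tray with the orientation unchanged.

Run:
```python
from h import *
gplan(((.47,-.11,.23),-30.6,-12))
```

```text
now grasp pt [0.4475 0.0961 0.2497]
[ 0.47 -0.11  0.23] -30.6 -12 slide [0.471 0.663 0.182] dr [ 0.001  0.001 -0.   ] mm 208
```

servo_tool(
  increments=[
    {"slide":[0.11,0.16,0.02],"dr":[0,0,0],"gripper":30},
    {"slide":[0.22,0.32,0.06],"dr":[0,0,0],"gripper":30},
    {"slide":[0.35,0.5,0.12],"dr":[0,0,0],"gripper":30},
    {"slide":[0.471,0.663,0.18],"dr":[0,0,0],"gripper":30},
    {"slide":[0.471,0.663,0.18],"dr":[0,0,0],"gripper":30},
  ],
)

```text
time_s: 13.65
tcp_pos: [0.4749, -0.1122, 0.2112]
tcp_rot: [179.7, -11.8, -30.7]
wrist_force: [-0.5, 1.1, -1.4]
grip_width: 0.451
grasp_force: 14.7
```

Run:
```python
from h import *
s=env.sense();print(s['joint_positions'].round(1))
gplan(((.453,-.314,.2),-30.6,-12))
```

```text
[ 17.   -3.9 -36.6  11.7 -50.1  35.3]
now grasp pt [ 0.4716 -0.1101  0.2298]
[ 0.453 -0.314  0.2  ] -30.6 -12 slide [0.321 0.738 0.192] dr [ 0.002  0.001 -0.001] mm 207
```

servo_tool(
  increments=[
    {"slide":[0.08,0.18,0.04],"dr":[0,0,0],"gripper":30},
    {"slide":[0.16,0.36,0.09],"dr":[0,0,0],"gripper":30},
    {"slide":[0.24,0.55,0.14],"dr":[0,0,0],"gripper":30},
    {"slide":[0.32,0.738,0.19],"dr":[0,0,0],"gripper":30},
    {"slide":[0.32,0.738,0.19],"dr":[0,0,0],"gripper":30},
  ],
)

```text
time_s: 14.15
tcp_pos: [0.4567, -0.3159, 0.1816]
tcp_rot: [179.8, -11.8, -30.8]
wrist_force: [-0.1, 0.6, -1.4]
grip_width: 0.455
grasp_force: 14.7
```

Run:
```python
from h import *
a,P=cloud('scene');b,Q=cloud('top');w,W=cloud('wrist')
cv2.imwrite('pics/p7.png',np.hstack([cv2.resize(a[70:200,190:320],(390,390)),cv2.resize(w,(390,390))]))
gplan(((.453,-.314,.075),-30.6,-12),((.453,-.314,.0625),-30.6,-12))
```

```text
now grasp pt [ 0.4543 -0.3105  0.2011]
[ 0.453 -0.314  0.075] -30.6 -12 slide [-0.101  0.013  0.494] dr [ 0.001  0.001 -0.   ] mm 126
[ 0.453 -0.314  0.062] -30.6 -12 slide [-0.111  0.012  0.543] dr [ 0.001  0.001 -0.   ] mm 139
```

View pics/p7.png

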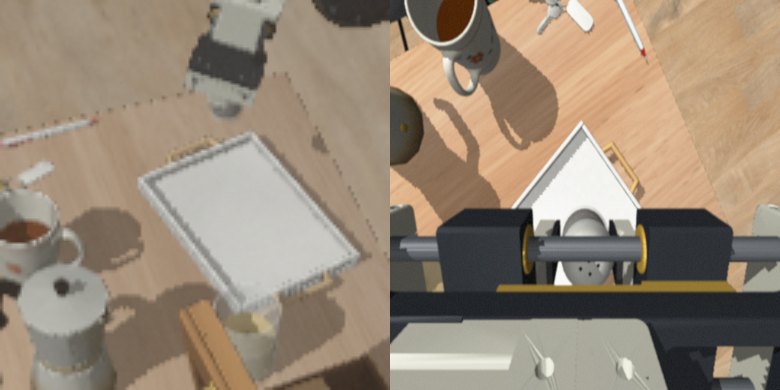

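The salt is held by its body, with its head at (588,268) in the composite, and it looks upright. The tray below is empty. I'll lower it.

servo_tool(
  increments=[
    {"slide":[-0.04,0.012,0.18],"dr":[0,0,0],"gripper":30},
    {"slide":[-0.075,0.012,0.36],"dr":[0,0,0],"gripper":30},
    {"slide":[-0.1,0.012,0.48],"dr":[0,0,0],"gripper":30},
    {"slide":[-0.105,0.012,0.515],"dr":[0,0,0],"gripper":30},
    {"slide":[-0.108,0.012,0.53],"dr":[0,0,0],"gripper":30},
    {"slide":[-0.111,0.012,0.54],"dr":[0,0,0],"gripper":30},
    {"slide":[-0.111,0.012,0.54],"dr":[0,0,0],"gripper":30},
  ],
)

```text
time_s: 15.0
tcp_pos: [0.4577, -0.3159, 0.0466]
tcp_rot: [179.8, -12.1, -30.5]
wrist_force: [0.5, -0.2, -1.5]
grip_width: 0.454
grasp_force: 14.7
```

Run:
```python
from h import *
gplan(((.453,-.314,.058),-30.6,-12),((.453,-.314,.2),-30.6,-12))
```

```text
now grasp pt [ 0.4543 -0.3138  0.0652]
[ 0.453 -0.314  0.058] -30.6 -12 slide [-0.01   0.003  0.027] dr [ 0.001 -0.     0.001] mm 7
[ 0.453 -0.314  0.2  ] -30.6 -12 slide [ 0.109  0.005 -0.528] dr [ 0.001 -0.     0.001] mm 135
```

servo_tool(
  increments=[
    {"slide":[-0.002,0,0.006],"dr":[0,0,0],"gripper":30},
    {"slide":[-0.003,0,0.012],"dr":[0,0,0],"gripper":30},
    {"slide":[-0.003,0,0.016],"dr":[0,0,0],"gripper":30},
    {"slide":[-0.003,0,0.016],"dr":[0,0,0],"gripper":30},
  ],
)

```text
time_s: 15.4
tcp_pos: [0.4583, -0.3167, 0.0432]
tcp_rot: [179.8, -12.2, -30.5]
wrist_force: [-2.2, 3.2, 12.7]
grip_width: 0.451
grasp_force: 15.7
```

The base is down, with 12.7 N upward. I'll release and rise.

servo_tool(
  increments=[
    {"slide":[0,0,-0.004],"dr":[0,0,0],"gripper":42},
    {"slide":[0,0,-0.004],"dr":[0,0,0],"gripper":56},
    {"slide":[0,0,-0.004],"dr":[0,0,0],"gripper":60},
    {"slide":[0,0,-0.004],"dr":[0,0,0],"gripper":60},
    {"slide":[0.02,0,-0.1],"dr":[0,0,0],"gripper":60},
    {"slide":[0.05,0,-0.25],"dr":[0,0,0],"gripper":60},
    {"slide":[0.09,0,-0.42],"dr":[0,0,0],"gripper":60},
    {"slide":[0.13,0,-0.6],"dr":[0,0,0],"gripper":60},
    {"slide":[0.13,-0.2,-0.6],"dr":[0,0,0],"gripper":60},
    {"slide":[0.1,-0.4,-0.62],"dr":[0,0,0],"gripper":60},
  ],
)

```text
time_s: 16.4
tcp_pos: [0.5019, -0.2265, 0.1991]
tcp_rot: [179.9, -12.1, -30.8]
wrist_force: [1.0, 0.1, -1.2]
grip_width: 0.687
grasp_force: 0.0
```

Run:
```python
from h import *
s=env.sense();print(s['joint_positions'].round(1))
for n in('top','scene'):
    b,Q=cloud(n);cv2.imwrite(f'pics/{n}8.png',b)
    d=(Q[...,:2]-np.array([.453,-.314]));m=(np.linalg.norm(d,axis=-1)<.06)&(Q[...,2]>.03)&(Q[...,2]<.12)
    p=Q[m];print(n,m.sum(),p[:,2].max().round(3),p[p[:,2]>.08].mean(0).round(4),p.min(0).round(3),p.max(0).round(3))
gplan(((.455,-.02,.24),-33.6,-12))
```

```text
[  0.6   2.8 -30.6   8.8 -46.6  53.2]Traceback (most recent call last):
  File "<stdin>", line 6, in <module>
    return umr_maximum(a, axis, None, out, keepdims, initial, where)
ValueError: zero-size array to reduction operation maximum which has no identity
```

Run:
```python
from h import *
for n in('scene','wrist'):
    b,Q=cloud(n);cv2.imwrite(f'pics/{n}9.png',b)
    d=(Q[...,:2]-np.array([.453,-.314]));m=(np.linalg.norm(d,axis=-1)<.06)&(Q[...,2]>.03)&(Q[...,2]<.15)
    p=Q[m];print(n,m.sum())
    if m.any():print(p[:,2].max().round(3),p[p[:,2]>.08].mean(0).round(4),p.min(0).round(3),p.max(0).round(3))
gplan(((.455,-.02,.24),-33.6,-12))
a=cv2.imread('pics/scene9.png');w=cv2.imread('pics/wrist9.png');cv2.imwrite('pics/p10.png',np.hstack([cv2.resize(a[70:220,190:340],(390,390)),cv2.resize(w,(390,390))]))
```

```text
scene 115
0.088 [ 0.4614 -0.295   0.0835] [ 0.431 -0.319  0.03 ] [ 0.475 -0.286  0.088]
wrist 1117
0.096 [ 0.4596 -0.309   0.0899] [ 0.44  -0.329  0.03 ] [ 0.475 -0.291  0.096]
now grasp pt [ 0.4986 -0.222   0.2163]
[ 0.455 -0.02   0.24 ] -33.6 -12 slide [-0.526 -0.608 -0.21 ] dr [-0.003  0.     0.018] mm 208
```

View pics/p10.png

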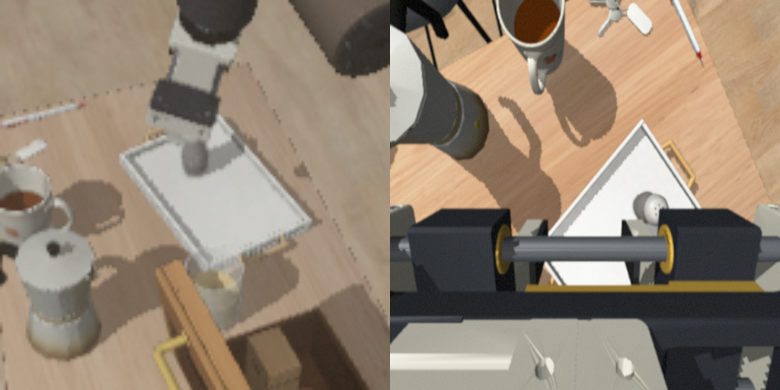

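The salt stands upright on the tray at (0.460, −0.309), and its top at 0.096 matches its height. Now for the jar.

servo_tool(
  increments=[
    {"slide":[-0.13,-0.15,-0.1],"dr":[0,0,0.02],"gripper":52},
    {"slide":[-0.26,-0.3,-0.18],"dr":[0,0,0.02],"gripper":52},
    {"slide":[-0.39,-0.45,-0.25],"dr":[0,0,0.02],"gripper":52},
    {"slide":[-0.526,-0.608,-0.25],"dr":[0,0,0.02],"gripper":52},
    {"slide":[-0.526,-0.608,-0.25],"dr":[0,0,0.02],"gripper":52},
  ],
)

```text
time_s: 17.05
tcp_pos: [0.4556, -0.0208, 0.2311]
tcp_rot: [-179.4, -11.9, -34.1]
wrist_force: [1.0, -0.9, 0.3]
grip_width: 0.591
grasp_force: 0.0
```

Run:
```python
from h import *
b,Q=cloud('top')
m=(abs(wc(Q))<.03).all(-1)&(Q[...,2]>.105)&(Q[...,2]<.12);print(m.sum())
gplan(((*cw(-.001,-.0005),.19),-35.6,-15))
```

```text
194
now grasp pt [ 0.4523 -0.0189  0.2494]
[0.482 0.182 0.19 ] -35.6 -15 slide [-0.388 -0.729  0.167] dr [-0.005  0.017  0.008] mm 211
```

servo_tool(
  increments=[
    {"slide":[-0.1,-0.18,0.02],"dr":[-0.005,0.017,0.008],"gripper":52},
    {"slide":[-0.2,-0.36,0.05],"dr":[-0.005,0.017,0.008],"gripper":52},
    {"slide":[-0.29,-0.55,0.1],"dr":[-0.005,0.017,0.008],"gripper":52},
    {"slide":[-0.388,-0.73,0.167],"dr":[-0.005,0.017,0.008],"gripper":52},
    {"slide":[-0.388,-0.73,0.167],"dr":[-0.005,0.017,0.008],"gripper":52},
  ],
)

```text
time_s: 17.6
tcp_pos: [0.4881, 0.1787, 0.1697]
tcp_rot: [179.8, -14.9, -35.6]
wrist_force: [-0.5, -0.1, 0.5]
grip_width: 0.593
grasp_force: 0.0
```

Run:
```python
from h import *
b,Q=cloud('wrist');cv2.imwrite('pics/w11.png',b)
S=cv2.cvtColor(b,cv2.COLOR_BGR2HSV).astype(int)
x=wc(Q);m=(abs(x)<.035).all(-1)&(Q[...,2]>.08)&(Q[...,2]<.125);p=Q[m]
print(m.sum(),p[:,2].max(),wc(p).min(0).round(3),wc(p).max(0).round(3))
gplan(((*cw(-.001,-.0005),.098),-35.6,-15),((*cw(-.001,-.0005),.25),-35.6,-15))
```

```text
1441 0.11646606922031985 [-0.016 -0.026] [0.023 0.016]
now grasp pt [0.4843 0.1817 0.1876]
[0.482 0.182 0.098] -35.6 -15 slide [-0.099  0.003  0.345] dr [0.001 0.    0.   ] mm 90
[0.482 0.182 0.25 ] -35.6 -15 slide [ 0.058  0.005 -0.243] dr [0.001 0.    0.   ] mm 62
```

servo_tool(
  increments=[
    {"slide":[-0.05,0.006,0.17],"dr":[0,0,0],"gripper":52},
    {"slide":[-0.07,0.006,0.26],"dr":[0,0,0],"gripper":52},
    {"slide":[-0.093,0.006,0.345],"dr":[0,0,0],"gripper":52},
    {"slide":[-0.093,0.006,0.345],"dr":[0,0,0],"gripper":52},
    {"slide":[-0.093,0.006,0.345],"dr":[0,0,0],"gripper":40},
    {"slide":[-0.093,0.006,0.345],"dr":[0,0,0],"gripper":30},
    {"slide":[-0.093,0.006,0.345],"dr":[0,0,0],"gripper":30},
    {"slide":[-0.093,0.006,0.345],"dr":[0,0,0],"gripper":30},
  ],
)

```text
time_s: 18.45
tcp_pos: [0.4867, 0.1757, 0.0832]
tcp_rot: [-179.9, -15.0, -35.7]
wrist_force: [0.0, 0.9, 0.9]
grip_width: 0.506
grasp_force: 15.0
```

Run:
```python
from h import *
gplan(((*cw(-.001,-.0005),.25),-35.6,-15),((*cw(-.03,-.1),.25),-35.6,-15))
```

```text
now grasp pt [0.4827 0.1786 0.1016]
[0.482 0.182 0.25 ] -35.6 -15 slide [ 0.145 -0.01  -0.576] dr [-0.     0.    -0.001] mm 148
[0.461 0.08  0.25 ] -35.6 -15 slide [ 0.307  0.369 -0.533] dr [-0.     0.    -0.001] mm 179
```

servo_tool(
  increments=[
    {"slide":[0.03,0,-0.12],"dr":[0,0,0],"gripper":30},
    {"slide":[0.07,0,-0.26],"dr":[0,0,0],"gripper":30},
    {"slide":[0.11,0,-0.42],"dr":[0,0,0],"gripper":30},
    {"slide":[0.155,0,-0.6],"dr":[0,0,0],"gripper":30},
    {"slide":[0.21,0.11,-0.59],"dr":[0,0,0],"gripper":30},
    {"slide":[0.26,0.24,-0.58],"dr":[0,0,0],"gripper":30},
    {"slide":[0.31,0.37,-0.56],"dr":[0,0,0],"gripper":30},
    {"slide":[0.31,0.37,-0.56],"dr":[0,0,0],"gripper":30},
  ],
)

```text
time_s: 19.25
tcp_pos: [0.4618, 0.0745, 0.2377]
tcp_rot: [-180.0, -14.9, -35.8]
wrist_force: [0.6, -0.4, -1.3]
grip_width: 0.502
grasp_force: 15.0
```

Run:
```python
from h import *
gplan(((.46,-.12,.25),-35.6,-15))
```

```text
now grasp pt [0.4579 0.0774 0.256 ]
[ 0.46 -0.12  0.25] -35.6 -15 slide [0.447 0.635 0.144] dr [ 0.     0.001 -0.001] mm 197
```

servo_tool(
  increments=[
    {"slide":[0.11,0.16,0.03],"dr":[0,0,0],"gripper":30},
    {"slide":[0.22,0.32,0.06],"dr":[0,0,0],"gripper":30},
    {"slide":[0.33,0.48,0.1],"dr":[0,0,0],"gripper":30},
    {"slide":[0.447,0.635,0.14],"dr":[0,0,0],"gripper":30},
    {"slide":[0.447,0.635,0.14],"dr":[0,0,0],"gripper":30},
  ],
)

```text
time_s: 19.75
tcp_pos: [0.4646, -0.1246, 0.2326]
tcp_rot: [180.0, -14.9, -36.1]
wrist_force: [-0.1, 0.7, -1.0]
grip_width: 0.506
grasp_force: 15.0
```

Run:
```python
from h import *
gplan(((.43,-.206,.17),-35.6,-15),((.43,-.206,.106),-35.6,-15),((.43,-.206,.1),-35.6,-15))
```

```text
now grasp pt [ 0.4607 -0.1217  0.2509]
[ 0.43  -0.206  0.17 ] -35.6 -15 slide [0.013 0.344 0.339] dr [ 0.001  0.    -0.003] mm 121
[ 0.43  -0.206  0.106] -35.6 -15 slide [-0.053  0.344  0.586] dr [ 0.001  0.    -0.003] mm 170
[ 0.43  -0.206  0.1  ] -35.6 -15 slide [-0.059  0.344  0.609] dr [ 0.001  0.    -0.003] mm 176
```

servo_tool(
  increments=[
    {"slide":[0.02,0.15,0.05],"dr":[0,0,0],"gripper":30},
    {"slide":[0.013,0.344,0.2],"dr":[0,0,0],"gripper":30},
    {"slide":[0.013,0.344,0.339],"dr":[0,0,0],"gripper":30},
    {"slide":[-0.03,0.344,0.5],"dr":[0,0,0],"gripper":30},
    {"slide":[-0.05,0.344,0.57],"dr":[0,0,0],"gripper":30},
    {"slide":[-0.053,0.344,0.586],"dr":[0,0,0],"gripper":30},
    {"slide":[-0.056,0.344,0.596],"dr":[0,0,0],"gripper":30},
    {"slide":[-0.056,0.344,0.596],"dr":[0,0,0],"gripper":30},
  ],
)

```text
time_s: 20.55
tcp_pos: [0.4374, -0.2036, 0.0862]
tcp_rot: [-180.0, -15.0, -35.7]
wrist_force: [-0.1, -0.2, -1.2]
grip_width: 0.505
grasp_force: 15.0
```

servo_tool(
  increments=[
    {"slide":[-0.002,0,0.008],"dr":[0,0,0],"gripper":30},
    {"slide":[-0.004,0,0.014],"dr":[0,0,0],"gripper":30},
    {"slide":[-0.005,0,0.018],"dr":[0,0,0],"gripper":30},
    {"slide":[-0.005,0,0.02],"dr":[0,0,0],"gripper":30},
    {"slide":[-0.005,0,0.02],"dr":[0,0,0],"gripper":30},
  ],
)

```text
time_s: 21.05
tcp_pos: [0.4376, -0.2039, 0.0811]
tcp_rot: [-180.0, -15.1, -35.7]
wrist_force: [-1.1, -0.0, 6.3]
grip_width: 0.503
grasp_force: 15.0
```

The jar is in contact. I'll release it and rise.

servo_tool(
  increments=[
    {"slide":[0,0,0],"dr":[0,0,0],"gripper":46},
    {"slide":[0,0,0],"dr":[0,0,0],"gripper":54},
    {"slide":[0,0,0],"dr":[0,0,0],"gripper":60},
    {"slide":[0,0,0],"dr":[0,0,0],"gripper":60},
    {"slide":[0.03,0,-0.1],"dr":[0,0,0],"gripper":60},
    {"slide":[0.07,0,-0.25],"dr":[0,0,0],"gripper":60},
    {"slide":[0.11,0,-0.42],"dr":[0,0,0],"gripper":60},
    {"slide":[0.16,0,-0.6],"dr":[0,0,0],"gripper":60},
    {"slide":[0.2,-0.18,-0.72],"dr":[0,0,0],"gripper":60},
    {"slide":[0.22,-0.35,-0.84],"dr":[0,0,0],"gripper":60},
    {"slide":[0.22,-0.5,-0.96],"dr":[0,0,0],"gripper":60},
  ],
)

```text
time_s: 22.15
tcp_pos: [0.5007, -0.1, 0.3243]
tcp_rot: [-180.0, -15.0, -35.8]
wrist_force: [2.1, -0.2, -0.6]
grip_width: 0.681
grasp_force: 0.0
```

Run:
```python
from h import *
s=env.sense();print(s['joint_positions'].round(1))
for n in('scene','wrist','top'):
    b,Q=cloud(n);cv2.imwrite(f'pics/{n}12.png',b)
    for c in((.43,-.206),(.455,-.312)):
        m=(np.linalg.norm(Q[...,:2]-np.array(c),axis=-1)<.05)&(Q[...,2]>.03)&(Q[...,2]<.14)
        p=Q[m];print(n,m.sum(),(p[:,2].max().round(3),p[p[:,2]>p[:,2].max()-.012].mean(0).round(4)) if m.any() else '')
q=np.radians(97.4+23);h=H+.1716*-np.cos(q)*ex;print('handle',h,.1005+.1716*np.sin(q))
plan(((.6,.02,.36),-85.6))
```

```text
[ 20.2  -7.  -25.8  13.9 -63.3  28.6]
scene 294 (np.float64(0.119), array([ 0.4333, -0.1969,  0.1118]))
scene 162 (np.float64(0.103), array([ 0.4568, -0.3072,  0.0944]))
wrist 911 (np.float64(0.115), array([ 0.4362, -0.1997,  0.1119]))
wrist 774 (np.float64(0.097), array([ 0.4555, -0.3096,  0.0914]))
top 21 (np.float64(0.115), array([ 0.4434, -0.181 ,  0.1111]))
top 199 (np.float64(0.098), array([ 0.4548, -0.3073,  0.092 ]))
handle [0.64957597 0.19520726] 0.24850734563596538
[0.6  0.02 0.36] -85.6 slide [ 0.078 -0.615 -0.125] dr [-0.037 -0.078  0.276] mm 158
```

Both stand on the tray: the jar's top is at 0.112 and the salt's at 0.097. Next I'll move to the handle for closing and measure it with the lid open.

servo_tool(
  increments=[
    {"slide":[0.02,-0.15,-0.04],"dr":[-0.037,-0.078,0.276],"gripper":40},
    {"slide":[0.04,-0.3,-0.08],"dr":[-0.037,-0.078,0.276],"gripper":40},
    {"slide":[0.06,-0.45,-0.11],"dr":[-0.037,-0.078,0.276],"gripper":30},
    {"slide":[0.078,-0.615,-0.125],"dr":[-0.037,-0.078,0.276],"gripper":24},
    {"slide":[0.078,-0.615,-0.125],"dr":[-0.037,-0.078,0.276],"gripper":24},
    {"slide":[0.078,-0.615,-0.125],"dr":[-0.037,-0.078,0.276],"gripper":24},
    {"slide":[0.078,-0.615,-0.125],"dr":[-0.037,-0.078,0.276],"gripper":24},
  ],
)

```text
time_s: 23.0
tcp_pos: [0.5991, 0.0166, 0.3563]
tcp_rot: [179.7, 0.0, -86.0]
wrist_force: [0.7, -0.6, -0.6]
grip_width: 0.277
grasp_force: 0.0
```

Run:
```python
from h import *
for n in('top','scene','wrist'):
    b,Q=cloud(n);S=cv2.cvtColor(b,cv2.COLOR_BGR2HSV).astype(int);x=wc(Q)
    m=(x[...,0]>.12)&(x[...,0]<.2)&(abs(x[...,1])<.07)&(Q[...,2]>.21)&(Q[...,2]<.28)
    e=m&(S[...,1]>100);p=Q[m];print(n,m.sum(),e.sum())
    bar=x[...,0]>.152
    p=Q[m&bar]
    if len(p):print(np.median(p,0).round(4),wc(p).min(0).round(3),wc(p).max(0).round(3),np.median(wc(p),0).round(4),p[:,2].max())
plan(((.6496,.19,.30),-85.6),((.6496,.19,.232),-85.6))
```

```text
top 0 0
scene 565 543
[0.6468 0.2012 0.2529] [ 0.152 -0.053] [0.171 0.052] [0.1642 0.0061] 0.2575773646978229
wrist 0 0
[0.65 0.19 0.3 ] -85.6 slide [-0.675 -0.258  0.228] dr [ 0.001 -0.     0.   ] mm 190
[0.65  0.19  0.232] -85.6 slide [-0.676 -0.259  0.5  ] dr [ 0.001 -0.     0.   ] mm 220
```

servo_tool(
  increments=[
    {"slide":[-0.2,-0.08,0.0],"dr":[0,0,0],"gripper":22},
    {"slide":[-0.4,-0.16,0.05],"dr":[0,0,0],"gripper":22},
    {"slide":[-0.55,-0.22,0.12],"dr":[0,0,0],"gripper":22},
    {"slide":[-0.675,-0.248,0.2],"dr":[0,0,0],"gripper":22},
    {"slide":[-0.675,-0.248,0.2],"dr":[0,0,0],"gripper":22},
  ],
)

```text
time_s: 23.65
tcp_pos: [0.6463, 0.1941, 0.303]
tcp_rot: [179.5, -0.1, -85.3]
wrist_force: [0.6, 0.1, -1.3]
grip_width: 0.254
grasp_force: 0.0
```

Run:
```python
from h import *
print(env.sense()['grip_width']*87.6)
plan(((.6472,.19,.235),-85.6))
b,Q=cloud('wrist');cv2.imwrite('pics/w13.png',b)
```

```text
22.208373527428595
[0.647 0.19  0.235] -85.6 slide [ 0.016 -0.005  0.272] dr [ 0.003 -0.001  0.001] mm 68
```

View pics/w13.png

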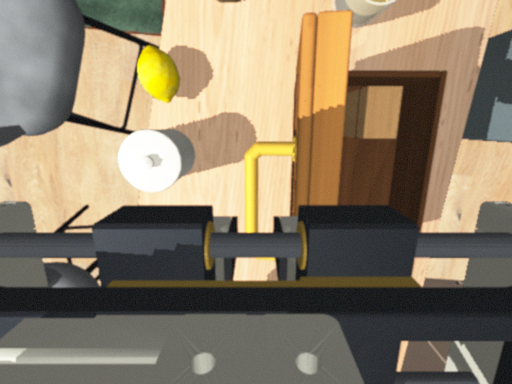

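The bar is at column 250 between the finger inner faces at about 237 and 274, so it sits about 4 mm towards +x. That matches the computed 0.6496, so I'll descend there and grip.

servo_tool(
  increments=[
    {"slide":[0.008,-0.014,0.0],"dr":[0.003,0,0.001],"gripper":22},
    {"slide":[0.016,-0.014,0.1],"dr":[0.003,0,0.001],"gripper":22},
    {"slide":[0.016,-0.014,0.18],"dr":[0.003,0,0.001],"gripper":22},
    {"slide":[0.016,-0.014,0.27],"dr":[0.003,0,0.001],"gripper":22},
    {"slide":[0.016,-0.014,0.27],"dr":[0.003,0,0.001],"gripper":22},
  ],
)

```text
time_s: 24.2
tcp_pos: [0.6503, 0.1849, 0.2386]
tcp_rot: [-179.8, -0.1, -85.9]
wrist_force: [-0.2, -0.1, -1.0]
grip_width: 0.252
grasp_force: 0.0
```

servo_tool(
  increments=[
    {"slide":[0,0,0.03],"dr":[0,0,0],"gripper":22},
    {"slide":[0,0,0.03],"dr":[0,0,0],"gripper":10},
    {"slide":[0,0,0.03],"dr":[0,0,0],"gripper":0},
    {"slide":[0,0,0.03],"dr":[0,0,0],"gripper":0},
    {"slide":[0,0,0.03],"dr":[0,0,0],"gripper":0},
  ],
  squeeze=12,
)

```text
time_s: 24.7
tcp_pos: [0.6501, 0.1862, 0.2339]
tcp_rot: [-179.7, -0.0, -85.9]
wrist_force: [-7.7, -2.2, 3.3]
grip_width: 0.118
grasp_force: 12.0
```

Run:
```python
from h import *
T=[]
for t in [97.4,92,86,80,74,68,62,56,50,44]:
    q=np.radians(t+23); r=.1725
    p=H+r*-np.cos(q)*ex; T.append(((*(p-.008*ey),.1005+r*np.sin(q)-.019),-85.6))
plan(*T)
```

```text
[0.651 0.187 0.23 ] -85.6 slide [-0.004 -0.003  0.014] dr [-0.001 -0.    -0.001] mm 4
[0.636 0.186 0.238] -85.6 slide [-0.004  0.055 -0.016] dr [-0.001 -0.    -0.001] mm 14
[0.62  0.185 0.245] -85.6 slide [-0.003  0.122 -0.043] dr [-0.001 -0.    -0.001] mm 32
[0.602 0.184 0.25 ] -85.6 slide [-0.003  0.191 -0.064] dr [-0.001 -0.    -0.001] mm 50
[0.585 0.182 0.253] -85.6 slide [-0.003  0.262 -0.076] dr [-0.001 -0.    -0.001] mm 68
[0.567 0.181 0.254] -85.6 slide [-0.002  0.334 -0.082] dr [-0.001 -0.    -0.001] mm 86
[0.549 0.179 0.253] -85.6 slide [-0.002  0.406 -0.08 ] dr [-0.001 -0.    -0.001] mm 103
[0.531 0.178 0.251] -85.6 slide [-0.002  0.478 -0.07 ] dr [-0.001 -0.    -0.001] mm 121
[0.513 0.177 0.246] -85.6 slide [-0.001  0.548 -0.053] dr [-0.001 -0.    -0.001] mm 138
[0.496 0.175 0.24 ] -85.6 slide [-0.001  0.616 -0.028] dr [-0.001 -0.    -0.001] mm 154
```

servo_tool(
  increments=[
    {"slide":[0,0.025,-0.014],"dr":[0,0,0],"gripper":0},
    {"slide":[0,0.055,-0.028],"dr":[0,0,0],"gripper":0},
    {"slide":[0,0.122,-0.055],"dr":[0,0,0],"gripper":0},
    {"slide":[0,0.191,-0.076],"dr":[0,0,0],"gripper":0},
    {"slide":[0,0.262,-0.088],"dr":[0,0,0],"gripper":0},
    {"slide":[0,0.334,-0.094],"dr":[0,0,0],"gripper":0},
    {"slide":[0,0.406,-0.092],"dr":[0,0,0],"gripper":0},
    {"slide":[0,0.478,-0.082],"dr":[0,0,0],"gripper":0},
    {"slide":[0,0.548,-0.065],"dr":[0,0,0],"gripper":0},
    {"slide":[0,0.616,-0.04],"dr":[0,0,0],"gripper":0},
  ],
)

```text
time_s: 25.7
tcp_pos: [0.4977, 0.1754, 0.2434]
tcp_rot: [-179.4, 0.0, -85.9]
wrist_force: [0.4, -2.0, 0.5]
grip_width: 0.118
grasp_force: 12.0
```

Run:
```python
from h import *
T=[]
for t in [44,38,32,26,20,14,9,5,2,0,-1]:
    q=np.radians(t+23); r=.1725
    p=H+r*-np.cos(q)*ex; T.append(((*(p-.008*ey),.1005+r*np.sin(q)-.015),-85.6))
plan(*T)
```

```text
[0.496 0.175 0.244] -85.6 slide [-0.     0.005 -0.004] dr [-0.003  0.    -0.001] mm 2
[0.48  0.174 0.236] -85.6 slide [0.    0.07  0.027] dr [-0.003  0.    -0.001] mm 19
[0.465 0.173 0.227] -85.6 slide [0.001 0.132 0.065] dr [-0.003  0.    -0.001] mm 37
[0.451 0.172 0.216] -85.6 slide [0.001 0.189 0.109] dr [-0.003  0.    -0.001] mm 55
[0.438 0.171 0.203] -85.6 slide [0.001 0.242 0.159] dr [-0.003  0.    -0.001] mm 72
[0.426 0.17  0.189] -85.6 slide [0.001 0.289 0.213] dr [-0.003  0.    -0.001] mm 90
[0.418 0.169 0.177] -85.6 slide [0.002 0.323 0.263] dr [-0.003  0.    -0.001] mm 104
[0.412 0.169 0.166] -85.6 slide [0.002 0.348 0.304] dr [-0.003  0.    -0.001] mm 116
[0.408 0.168 0.158] -85.6 slide [0.002 0.364 0.336] dr [-0.003  0.    -0.001] mm 124
[0.405 0.168 0.153] -85.6 slide [0.002 0.374 0.358] dr [-0.003  0.    -0.001] mm 130
[0.404 0.168 0.15 ] -85.6 slide [0.002 0.379 0.369] dr [-0.003  0.    -0.001] mm 132
```

servo_tool(
  increments=[
    {"slide":[0,0.035,0.012],"dr":[0,0,0],"gripper":0},
    {"slide":[0,0.07,0.027],"dr":[0,0,0],"gripper":0},
    {"slide":[0,0.132,0.065],"dr":[0,0,0],"gripper":0},
    {"slide":[0,0.189,0.109],"dr":[0,0,0],"gripper":0},
    {"slide":[0,0.242,0.159],"dr":[0,0,0],"gripper":0},
    {"slide":[0,0.289,0.213],"dr":[0,0,0],"gripper":0},
    {"slide":[0,0.323,0.263],"dr":[0,0,0],"gripper":0},
    {"slide":[0,0.348,0.304],"dr":[0,0,0],"gripper":0},
    {"slide":[0,0.364,0.336],"dr":[0,0,0],"gripper":0},
    {"slide":[0,0.374,0.358],"dr":[0,0,0],"gripper":0},
    {"slide":[0,0.376,0.362],"dr":[0,0,0],"gripper":0},
  ],
)

```text
time_s: 26.8
tcp_pos: [0.4058, 0.1694, 0.1516]
tcp_rot: [-179.5, -0.0, -85.8]
wrist_force: [-1.2, -3.5, 12.7]
grip_width: 0.116
grasp_force: 12.0
```

The lid is shut, with a 12.7 N reaction. I'll release, rise and check.

servo_tool(
  increments=[
    {"slide":[0,0,0],"dr":[0,0,0],"gripper":40},
    {"slide":[0,0,0],"dr":[0,0,0],"gripper":40},
    {"slide":[0,0,0],"dr":[0,0,0],"gripper":40},
    {"slide":[0,0,-0.15],"dr":[0,0,0],"gripper":40},
    {"slide":[0,0,-0.33],"dr":[0,0,0],"gripper":40},
    {"slide":[0,0,-0.5],"dr":[0,0,0],"gripper":40},
    {"slide":[0,0,-0.6],"dr":[0,0,0],"gripper":40},
    {"slide":[0,0,-0.6],"dr":[0,0,0],"gripper":40},
  ],
)

```text
time_s: 27.6
tcp_pos: [0.4054, 0.17, 0.3046]
tcp_rot: [-179.3, 0.2, -85.9]
wrist_force: [0.2, 0.0, -0.2]
grip_width: 0.451
grasp_force: 0.0
```

Run:
```python
from h import *
b,Q=cloud('scene');cv2.imwrite('pics/end.png',np.vstack([cv2.resize(b[90:300,170:400],(690,600))]))
x=wc(Q);m=(abs(x[...,0]+.03)<.04)&(abs(x[...,1])<.1)&(Q[...,2]<.145);print('lid z',np.nanmedian(Q[m][:,2]))
print(env.sense()['grip_width'])
```

```text
lid z 0.13366452952898267
0.4563022163443309
```

View pics/end.png

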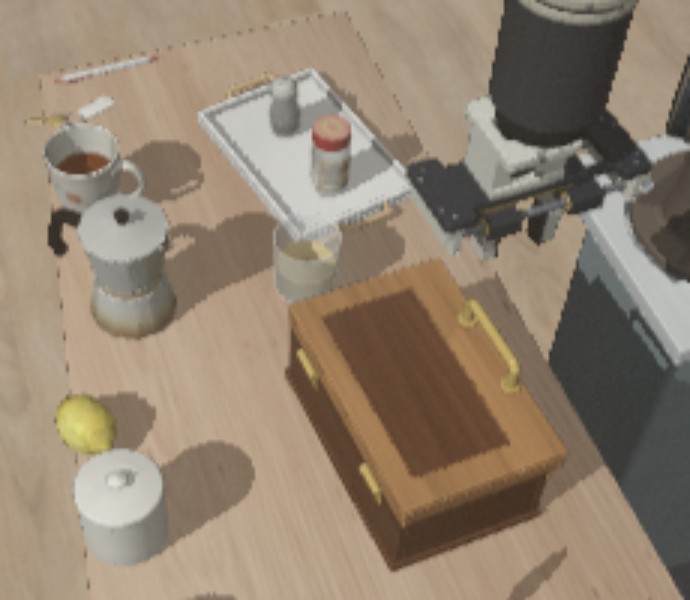

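The final view shows the lid closed, with the salt (285,105) and the jar (330,155) upright on the tray. The candle (307,260) and mug (85,165) are where they started, and the gripper is clear. I'm handing the job in.

```bash
python3 -c "
from workcell import env
print(env.close_job())"
```

```text
the job is handed in; nothing more can be done
None
```

The salt shaker and the spice jar are standing upright on the tray, the chest lid is closed again, the tea box was left in the chest, the candle and mug were not touched, and the job was handed in at about 28 s of robot time.

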